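# Close the tea caddy with its double lid, then take off the outer lid alone

### The arm

A 6-joint arm with a two-finger parallel gripper is mounted at the origin on a cart in front of the work surface, level with it; the furniture and walls round the work are solid. World frame = base frame: x ahead of the robot, y to its left, z up, the work surface at z = 0. Lengths are in m, angles in rad, forces in N, time in s.
With the tool pointing down it reaches from about 0.25 to 0.775 m from the base axis. Payload 4 kg.
Tool frame: the origin (TCP) lies on the centre line of the jaws, within the pads' length; the fingertips stand 8 mm ahead of it and the grasp point (between the pads) lies 11 mm behind it; z points along the fingers, y is the direction in which the jaws open and shut (so a half turn about z gives the same grasp; the last joint's range is limited). The gripper opens to 94 mm and grips with 3 to 60 N. Pads are 16 mm wide; open, the fingers measure 119 mm over their backs; the gripper's body (75 mm by 177 mm) begins 78 mm behind the grasp point.
Start: joints at [1.182, 0.087, 1.371, -0, 1.684, -0.103], TCP at [0.155, 0.528, 0.214] pointing down, gripper open.
Joint ranges: [-3.1, 3.1], [-0.76, 2.03], [0.27, 2.55], [-1.08, 4.22], [0.17, 2.65], [-2.57, 2.57]. Speed limits (rad/s): [2.79, 2.79, 3.14, 3.14, 3.14, 3.14].

### API

Orientations are given as [roll, pitch, yaw] about the fixed x, y, z axes, in that order (R = Rz(yaw) Ry(pitch) Rx(roll)).
In Python, from bench import robot gives the robot as it stands.
- The arm moves only by the shell command python3 -m crank 'ROWS' [OPENING]. ROWS is JSON, a list of rows, each a list of 4 numbers: the shift along the tool's x, y, z scaled (see below), then the turn about the tool's z scaled (see below). A call has exactly 10 rows; each row shifts and turns the commanded pose from where the row before left it, along the tool's axes as they then stand; what a row does not reach is not made up. The controller multiplies each number of a shift by 0.2 m and each number of a turn by pi/2 rad. A row lasts 1/8 s, in which the tool goes at most 62.5 mm and 10.7 degrees, less where a joint would pass 70% of its speed; a pose out of reach is approached as far as the arm can. A call with a number of a shift or a turn outside -1 to 1 is refused whole. A call with a gripper value outside its range is refused whole. OPENING is the gripper command: -1 is fully open, 1 is shut, values between are in proportion, set as the call begins (- or left out, the last holds). The fingers move at their own pace and stop on an object; the grip force is fixed at half the most. Time passes only in rows, so rows that do not move let the fingers close, or fill a call up. It gives the time, the measured TCP pose, the force and the opening at its end, in the units of the state.
- robot.get_obs(): the state, without advancing time (a new reading comes with each control period).
- robot.snapshot(name): name is "side" or "top"; returns (picture, depth): 420x560x3 uint8, red, green, blue; 420x560 float32, m along the optical axis (not along the pixel's ray), 0 where there is no reading.
- robot.camera_params(name): a dict with "fx", "fy", "cx", "cy" (pixels), "world_from_camera" (4x4, takes a point from camera to world coordinates). Camera axes: x right, y down, z forward; pixel columns grow to the right and rows downward; lengths in m; the calibration is good to about 2 mm. A picture is of the moment at which its call begins. camera_params takes no time and is no camera call.
- robot.close_job(): hands the job in, once; it reports no verdict.
The state is a dict: "time": time; "joint_positions": joint angles; "qvel": joint speeds; "joint_torque": joint torques, N m; "tool_pos": TCP position; "ee_rot": TCP orientation; "wrist_force": force on the tool from outside, world axes, zero at the start; "wrist_torque": the same for the moment, N m; "width": finger opening in m.
Only numpy, scipy, OpenCV 4.12 (cv2) and the standard library are available. Lean on these libraries where they do the work, as an engineer would, in place of code of your own. Each camera call takes 0.05 s, during which the arm holds its last target.

### The job

The tea caddy stands open and its double lid (a plug-shaped inner lid with a knobbed outer lid nested on it) lies beside it. Lift the two lids together by the inner lid's flange, with the outer lid still resting in place, seat the inner lid fully home in the caddy's narrow neck and let go; then take the outer lid alone by its knob, lift it straight off without disturbing the inner lid or the caddy, and finish still holding it level in the gripper, about 10 cm up clear of the inner lid. Leave the egg timer and the bowl alone.

Things in the scene. Friction and masses are not known exactly. Their poses are not given: they have to be found in the camera images.
- caddy: White ceramic tea caddy, open-topped, 100 mm high, loose, about 0.7 kg. Body 84 mm in diameter up to 64 mm; sloping shoulder 64 to 72 mm; then a narrow straight neck, outer diameter 54 mm, bore 46 mm, up to the rim at 100 mm. Hollow down to 6 mm above the underside. Origin: centre of the underside; z up along its axis. Starts upright.
- inner_lid: Steel inner lid, about 140 g, loose. From below: plug 41 mm in diameter (foot chamfered to 35) 0 to 18 mm; grip flange 60 mm in diameter 18 to 32 mm; boss 34 mm in diameter 32 to 40 mm, inside the outer lid. Starts standing on its plug on the worktop. Home, its flange rests on the caddy's rim, origin 82 mm above the caddy's. Origin: centre of the plug's underside; z up along its axis.
- outer_lid: Steel outer lid, about 70 g, loose: skirt 48 mm outer, 40 mm inner diameter 0 to 9 mm; top plate 9 to 14 mm; round knob 20 mm in diameter (16 at its foot) 14 to 32 mm. Starts resting on the inner lid's flange by its weight alone, skirt over the boss (about 2 mm play), origin 32 mm above the inner lid's; pair 64 mm high. Origin: centre of the skirt's lower edge; z up along its axis.
- egg_timer: Bystander: white round egg timer, 66 mm in diameter, 60 mm high, on the worktop. Origin: centre of the underside.
- sill_bowl: Bystander: small patterned bowl, about 73 x 91 mm, 46 mm high, on the worktop. Origin: centre of the underside.

How it is judged:
By the outcome, as a careful person would: the job done as asked, in the order asked, and still so for the second after the job is handed in, while the arm keeps its last pose, push and grip.
It also fails if it takes over 64 s, if anything falls off the work surface, if the arm or the gripper's body presses on something with over 40 N, if the wrist force passes 120 N, or if a joint passes its speed limit or range.

## Working session

There is one attempt and no reset: what is moved stays moved. The work goes in short steps, Python scripts to look and compute and a shell command to move; the robot and the scene stay as the last step left them, time stands still between calls to the robot, and variables do not carry over. Pictures are saved under pics/ and viewed, and the job is handed in when it is done.

```bash
ls; mkdir -p pics
python3 - <<'E'
from bench import robot
import cv2,numpy as np
print(robot.get_obs())
for n in("side","top"):
    p,d=robot.snapshot(n); cv2.imwrite(f"pics/{n}0.png",p[:,:,::-1]); np.save(f"pics/{n}0.npy",d); np.save(f"pics/{n}0rgb.npy",p)
    c=robot.camera_params(n); print(n,c)
E
```

```text
pics
{'time': 0.0, 'joint_positions': array([ 1.18191836e+00,  8.79805629e-02,  1.37222218e+00, -2.02699076e-05,
        1.68357597e+00, -1.03077912e-01]), 'qvel': array([ 1.24875118e-04,  1.23510351e-03,  7.25388637e-04,  2.69742439e-04,
        4.95248309e-05, -1.35045532e-03]), 'joint_torque': array([ 2.27771932e-03, -3.40190077e+01, -3.02425897e+01,  7.17856293e-02,
        3.30553099e-02, -1.24079506e-04]), 'tool_pos': array([0.15486238, 0.52721213, 0.21230645]), 'ee_rot': array([-3.13941613e+00, -2.04895724e-04,  2.85579012e+00]), 'wrist_force': array([-0.20183211,  0.73015322, -0.18088407]), 'wrist_torque': array([ 0.00664852,  0.02993221, -0.01396145]), 'width': 0.09401698400813296}
side {'fx': 386.87181335131265, 'fy': 386.87181335131265, 'cx': 287.90162763807774, 'cy': 211.13697298602474, 'world_from_camera': array([[-0.99913552, -0.00646008,  0.04106672,  0.48781273],
       [-0.03945925,  0.45826741, -0.88793803,  0.71844086],
       [-0.01308339, -0.88879089, -0.45812616,  0.50338393],
       [ 0.        ,  0.        ,  0.        ,  1.        ]])}
top {'fx': 396.6714263611929, 'fy': 396.6714263611929, 'cx': 285.10392909430067, 'cy': 213.1552415513445, 'world_from_camera': array([[-0.01853214, -0.99109915,  0.13182956,  0.39860274],
       [-0.99964893,  0.02086426,  0.01633108, -0.16288552],
       [-0.01893625, -0.13148063, -0.99113786,  1.07716087],
       [ 0.        ,  0.        ,  0.        ,  1.        ]])}
```

View pics/side0.png

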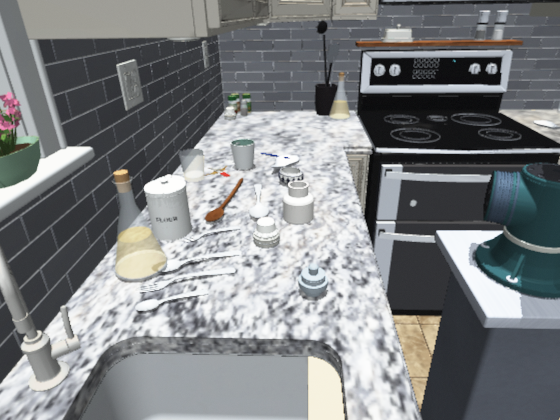

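View pics/top0.png

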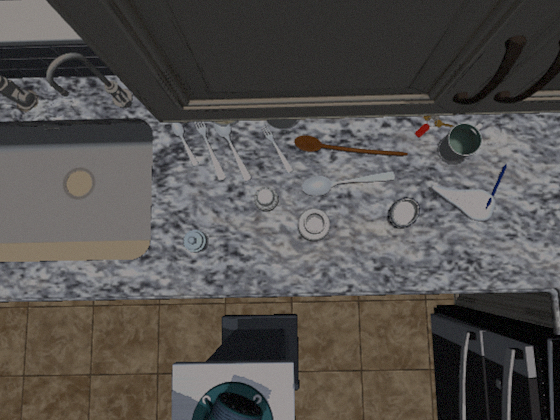

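The side view shows the caddy at about (298,203) and the bluish lid pair at (313,280). The egg timer is at (266,232) and the bowl at (291,176). In the top view the caddy is at (314,224), the lids at (195,240), the timer at (265,198) and the bowl at (404,212). I'll zoom in next.

Run:
```python
import cv2,numpy as np
s=cv2.imread("pics/side0.png");t=cv2.imread("pics/top0.png")
a=cv2.resize(s[150:310,230:350],(600,800)[::1] if 0 else (450,600),interpolation=cv2.INTER_CUBIC)
cv2.imwrite("pics/sz.png",a)
b=cv2.resize(t[170:270,165:365],(800,400),interpolation=cv2.INTER_CUBIC)
cv2.imwrite("pics/tz.png",b)
```

```text
(no output)
```

View pics/sz.png

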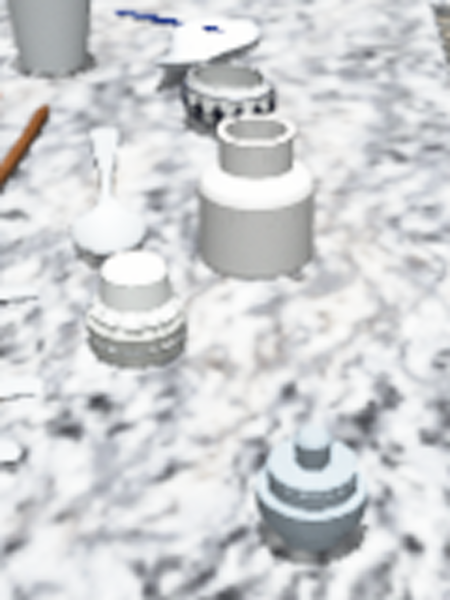

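View pics/tz.png

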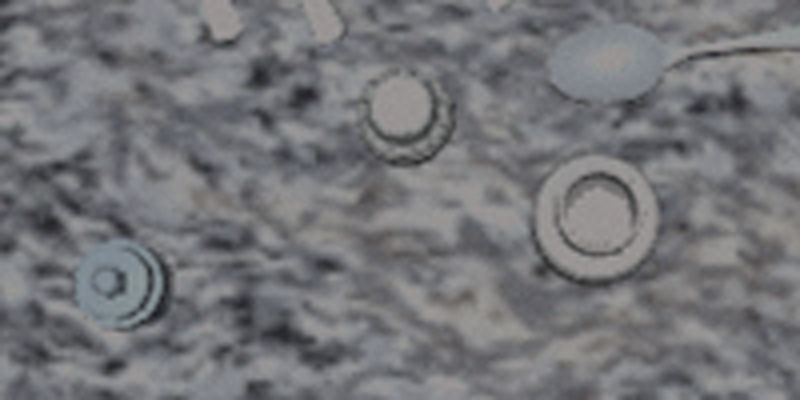

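```bash
cat > h.py <<'E'
import numpy as np,cv2
from bench import robot
def cloud(n,d):
    c=robot.camera_params(n);v,u=np.indices(d.shape)
    P=np.stack([(u-c["cx"])/c["fx"]*d,(v-c["cy"])/c["fy"]*d,d,np.ones_like(d)],-1)
    W=P@c["world_from_camera"].T
    W=W[...,:3]; W[d<=0]=np.nan; return W
def ray(n,u,v,z):
    c=robot.camera_params(n);M=c["world_from_camera"]
    r=M[:3,:3]@np.array([(u-c["cx"])/c["fx"],(v-c["cy"])/c["fy"],1]);o=M[:3,3]
    return o+r*(z-o[2])/r[2]
def circ(p):
    A=np.c_[2*p,np.ones(len(p))];s=np.linalg.lstsq(A,(p**2).sum(1),rcond=None)[0]
    return s[:2],np.sqrt(s[2]+s[0]**2+s[1]**2)
E
python3 - <<'E'
from h import *
C={n:cloud(n,np.load(f"pics/{n}0.npy")) for n in("side","top")}
print({n:(np.isfinite(c[...,0]).mean()) for n,c in C.items()})
for nm,pt in dict(lid=(195,240),caddy=(314,224),timer=(265,198),bowl=(404,212)).items():
    g=ray("top",*pt,0.05); print(nm,"seed",g.round(3))
    for n in C:
        c=C[n].reshape(-1,3); m=np.hypot(c[:,0]-g[0],c[:,1]-g[1])<.075
        p=c[m]; print(n,m.sum(),"table z",np.round(np.nanpercentile(p[:,2],[2,10,50,90,98,100]),4))
        for z0 in np.arange(0.012,0.11,0.008):
            q=p[(p[:,2]>z0)&(p[:,2]<z0+.008)]
            if len(q)>3:
                print("  z%.3f n%d x[%.3f %.3f] y[%.3f %.3f] ctr"%(z0,len(q),q[:,0].min(),q[:,0].max(),q[:,1].min(),q[:,1].max()),((q.min(0)+q.max(0))/2)[:2].round(4))
E
```

```text
{'side': np.float64(0.9960501700680272), 'top': np.float64(0.9959948979591837)}
lid seed [0.47 0.09 0.05]
side 2783 table z [-0.0026 -0.0019 -0.0005  0.0441  0.0587  0.0644]
  z0.012 n24 x[0.441 0.498] y[0.102 0.125] ctr [0.4696 0.1137]
  z0.020 n96 x[0.441 0.498] y[0.102 0.127] ctr [0.4697 0.1148]
  z0.028 n183 x[0.441 0.499] y[0.081 0.126] ctr [0.4696 0.1037]
  z0.036 n98 x[0.447 0.492] y[0.083 0.120] ctr [0.4697 0.1018]
  z0.044 n205 x[0.447 0.493] y[0.076 0.119] ctr [0.47   0.0975]
  z0.052 n34 x[0.461 0.479] y[0.099 0.106] ctr [0.4702 0.1024]
  z0.060 n48 x[0.461 0.479] y[0.090 0.105] ctr [0.4702 0.0979]
top 2359 table z [-0.0025 -0.0011  0.0018  0.0453  0.0551  0.0695]
  z0.020 n15 x[0.440 0.493] y[0.066 0.101] ctr [0.4661 0.0833]
  z0.028 n116 x[0.439 0.498] y[0.066 0.123] ctr [0.4685 0.0945]
  z0.036 n26 x[0.444 0.497] y[0.069 0.122] ctr [0.4707 0.0955]
  z0.044 n203 x[0.447 0.491] y[0.071 0.117] ctr [0.4689 0.0941]
  z0.052 n10 x[0.459 0.490] y[0.086 0.109] ctr [0.4749 0.0978]
  z0.060 n38 x[0.461 0.477] y[0.086 0.105] ctr [0.469  0.0954]
  z0.068 n5 x[0.464 0.474] y[0.093 0
[... 2919 characters left out ...]
.422] ctr [ 0.5579 -0.4611]
  z0.020 n73 x[0.494 0.574] y[-0.502 -0.420] ctr [ 0.5342 -0.461 ]
  z0.028 n97 x[0.494 0.569] y[-0.497 -0.417] ctr [ 0.5319 -0.4571]
  z0.036 n104 x[0.498 0.571] y[-0.497 -0.422] ctr [ 0.5342 -0.4592]
  z0.044 n33 x[0.501 0.567] y[-0.492 -0.426] ctr [ 0.5338 -0.4591]
top 2890 table z [-0.0026 -0.0008  0.0035  0.6403  0.6723  0.6829]
  z0.012 n191 x[0.506 0.569] y[-0.497 -0.420] ctr [ 0.5375 -0.4587]
  z0.020 n67 x[0.492 0.572] y[-0.498 -0.420] ctr [ 0.5323 -0.4588]
  z0.028 n75 x[0.492 0.574] y[-0.499 -0.420] ctr [ 0.5329 -0.4593]
  z0.036 n111 x[0.496 0.570] y[-0.501 -0.422] ctr [ 0.5331 -0.4615]
  z0.044 n96 x[0.498 0.569] y[-0.494 -0.422] ctr [ 0.5338 -0.4581]
```

Run:
```python
from h import *
for n in("side","top"):
    c=cloud(n,np.load(f"pics/{n}0.npy")).reshape(-1,3)
    m=(c[:,2]>.3)&(c[:,0]<.9)&(c[:,1]<.6)&(c[:,1]>-.7)
    p=c[m]
    for x in np.arange(.3,.9,.05):
        q=p[(p[:,0]>=x)&(p[:,0]<x+.05)]
        if len(q):print(n,round(x,2),len(q),q[:,2].min().round(3),q[:,1].min().round(2),q[:,1].max().round(2))
```

```text
side 0.6 1864 0.468 -0.7 0.05
side 0.65 1186 0.469 0.04 0.05
side 0.7 1267 0.453 -0.15 0.05
side 0.75 1223 0.453 -0.14 0.05
side 0.8 1189 0.469 0.04 0.05
side 0.85 1197 0.468 0.04 0.05
top 0.55 663 0.59 -0.45 -0.39
top 0.6 53381 0.485 -0.57 0.04
```

```bash
python3 -m crank '[[-0.1,-0.08,0,0],[-0.2,-0.16,0,0],[-0.22,-0.17,0,0],[-0.22,-0.17,0,0],[-0.22,-0.17,0,0],[-0.22,-0.17,0,0],[-0.22,-0.17,0,0],[-0.22,-0.17,0,0],[-0.2,-0.15,0,0],[-0.1,-0.08,0,0]]' -1
```

```text
time: 1.35
tool_pos: [0.4403, 0.1313, 0.2128]
ee_rot: [-3.141, -0.001, 2.853]
wrist_force: [0.2, 0.1, 0.1]
width: 0.0937
```

```bash
python3 -m crank '[[-0.05,-0.03,0,0],[-0.05,-0.03,0,0],[-0.05,-0.04,0,0],[-0.043,-0.03,0.03,0],[0,0,0.1,0],[0,0,0.12,0],[0,0,0.12,0],[0,0,0.1,0],[0,0,0.05,0],[0,0,0,0]]'
python3 - <<'E'
from h import *
o=robot.get_obs();print(o["tool_pos"],o["wrist_force"])
for n in("side","top"):
    p,d=robot.snapshot(n); cv2.imwrite(f"pics/{n}1.png",p[:,:,::-1]); np.save(f"pics/{n}1.npy",d)
s=cv2.imread("pics/side1.png");t=cv2.imread("pics/top1.png")
cv2.imwrite("pics/z1.png",np.hstack([cv2.resize(s[180:330,240:390],(400,400)),cv2.resize(t[180:300,130:250],(400,400))]))
E
```

```text
time: 2.6
tool_pos: [0.4687, 0.0977, 0.1087]
ee_rot: [-3.141, -0.002, 2.856]
wrist_force: [0.6, 0.1, -0.3]
width: 0.0939
[0.46870234 0.09772619 0.10873694] [ 0.61243004  0.07997519 -0.26989487]
```

View pics/z1.png

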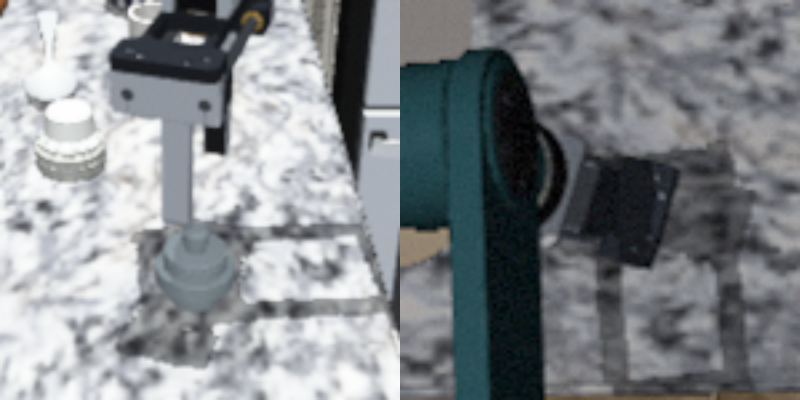

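```bash
python3 -m crank '[[-0.009,-0.009,0.02,0],[0,0,0.06,0],[0,0,0.08,0],[0,0,0.09,0],[0,0,0.08,0],[0,0,0.06,0],[0,0,0.04,0],[0,0,0.03,0],[0,0,0.008,0],[0,0,0,0]]'
python3 -m crank '[[0,0,0,0],[0,0,0,0],[0,0,0,0],[0,0,0,0],[0,0,0,0],[0,0,0,0],[0,0,0,0],[0,0,0,0],[0,0,0,0],[0,0,0,0]]' 1
python3 - <<'E'
from h import *
o=robot.get_obs();print(o["tool_pos"],o["wrist_force"],o["width"])
p,d=robot.snapshot("side"); cv2.imwrite(f"pics/side2.png",p[:,:,::-1]); np.save(f"pics/side2.npy",d)
cv2.imwrite("pics/z2.png",cv2.resize(p[180:330,240:390,::-1],(600,600)))
E
```

```text
time: 3.95
tool_pos: [0.4707, 0.0955, 0.0162]
ee_rot: [3.141, 0.001, 2.856]
wrist_force: [0.0, 0.2, -0.3]
width: 0.094
time: 5.2
tool_pos: [0.4705, 0.0955, 0.016]
ee_rot: [3.141, 0.0, 2.856]
wrist_force: [0.4, 0.1, 1.7]
width: 0.0595
[0.47048587 0.09553761 0.0159736 ] [0.42799108 0.14883905 1.68475612] 0.05945742455380871
```

View pics/z2.png

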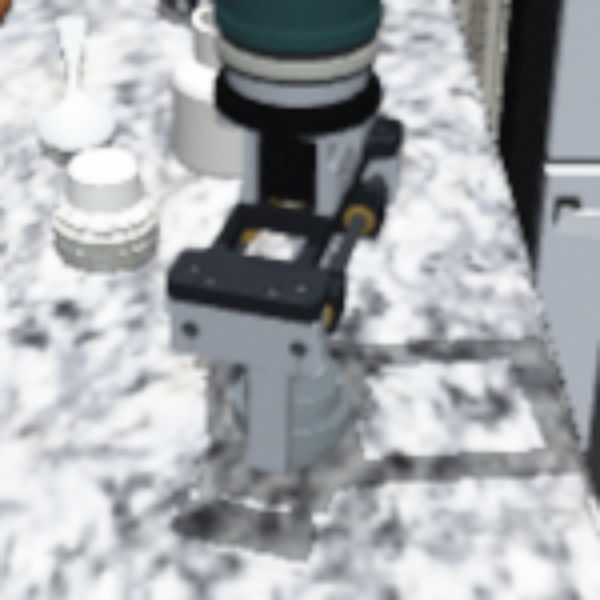

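```bash
python3 -m crank '[[0,0,-0.01,0],[0,0,-0.03,0],[0,0,-0.06,0],[0,0,-0.09,0],[0,0,-0.11,0],[0,0,-0.12,0],[0,0,-0.12,0],[0,0,-0.11,0],[0,0,-0.07,0],[0,0,-0.03,0]]'
python3 - <<'E'
from h import *
o=robot.get_obs();print(o["tool_pos"],o["wrist_force"],o["width"])
p,d=robot.snapshot("side"); cv2.imwrite(f"pics/side3.png",p[:,:,::-1]); np.save(f"pics/side3.npy",d)
cv2.imwrite("pics/z3.png",cv2.resize(p[100:300,240:440,::-1],(600,600)))
E
```

```text
time: 6.5
tool_pos: [0.4708, 0.0955, 0.167]
ee_rot: [3.141, 0.002, 2.856]
wrist_force: [0.5, -0.5, -3.0]
width: 0.0595
[0.47076347 0.09549896 0.16704996] [ 0.47481705 -0.46072754 -3.01143705] 0.05945566315970126
```

View pics/z3.png

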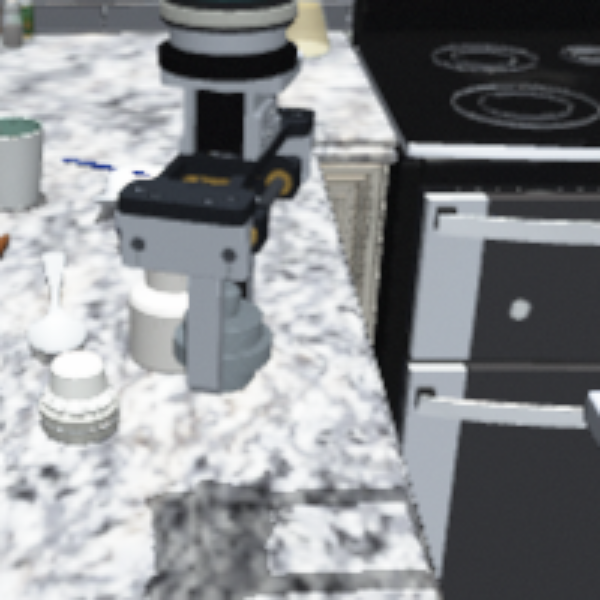

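```bash
python3 -m crank '[[-0.025,-0.06,0,0],[-0.05,-0.12,0,0],[-0.071,-0.17,0,0],[-0.079,-0.19,0,0],[-0.079,-0.19,0,0],[-0.08,-0.19,0,0],[-0.079,-0.19,0,0],[-0.071,-0.17,0,0],[-0.05,-0.12,0,0],[-0.025,-0.057,0,0]]'
python3 -m crank '[[0,0,0,0],[0,0,0,0],[0,0,0,0],[0,0,0,0],[0,0,0,0],[0,0,0,0],[0,0,0,0],[0,0,0,0],[0,0,0,0],[0,0,0,0]]'
python3 - <<'E'
from h import *
o=robot.get_obs();print(o["tool_pos"],o["ee_rot"],o["wrist_force"],o["width"])
for n in("side","top"):
    p,d=robot.snapshot(n); cv2.imwrite(f"pics/{n}4.png",p[:,:,::-1]); np.save(f"pics/{n}4.npy",d)
s=cv2.imread("pics/side4.png");t=cv2.imread("pics/top4.png")
cv2.imwrite("pics/z4.png",np.hstack([cv2.resize(s[120:250,235:365],(400,400),interpolation=2),cv2.resize(t[150:290,250:390],(400,400))]))
E
```

```text
time: 7.8
tool_pos: [0.5041, -0.2201, 0.1644]
ee_rot: [3.141, -0.003, 2.854]
wrist_force: [0.3, 0.2, -1.9]
width: 0.0591
time: 9.05
tool_pos: [0.5051, -0.2185, 0.1658]
ee_rot: [3.141, 0.0, 2.856]
wrist_force: [-0.8, 0.5, -1.5]
width: 0.0596
[ 0.50511154 -0.21847152  0.1658441 ] [3.14149045e+00 2.59908984e-05 2.85574809e+00] [-0.79882901  0.46879997 -1.50551689] 0.05955789385047401
```

View pics/z4.png

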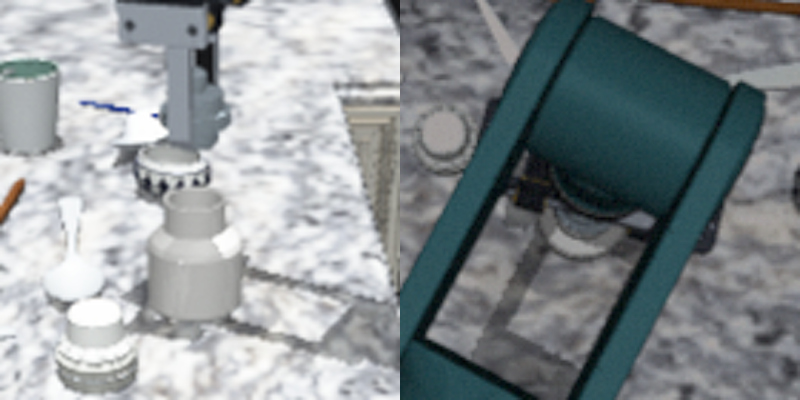

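Run:
```python
from h import *
d=np.load("pics/side4.npy");W=cloud("side",d);c=W.reshape(-1,3)
m=np.hypot(c[:,0]-.505,c[:,1]+.2185)<.06
p=c[m]
for z0 in np.arange(0.044,.24,.008):
    q=p[(p[:,2]>z0)&(p[:,2]<z0+.008)]
    if len(q)>3: print("z%.3f n%d x[%.4f %.4f] y[%.3f %.3f]"%(z0,len(q),q[:,0].min(),q[:,0].max(),q[:,1].min(),q[:,1].max()))
d=np.load("pics/top4.npy");c=cloud("top",d).reshape(-1,3)
p=c[np.hypot(c[:,0]-.505,c[:,1]+.2185)<.06]
for z0 in np.arange(0.044,.24,.008):
    q=p[(p[:,2]>z0)&(p[:,2]<z0+.008)]
    if len(q)>3: print("top z%.3f n%d x[%.4f %.4f] y[%.3f %.3f]"%(z0,len(q),q[:,0].min(),q[:,0].max(),q[:,1].min(),q[:,1].max()))
```

```text
z0.044 n96 x[0.4633 0.5465] y[-0.216 -0.177]
z0.052 n88 x[0.4635 0.5465] y[-0.218 -0.175]
z0.060 n147 x[0.4661 0.5438] y[-0.235 -0.178]
z0.068 n91 x[0.4743 0.5333] y[-0.230 -0.185]
z0.076 n70 x[0.4797 0.5299] y[-0.249 -0.191]
z0.084 n97 x[0.4798 0.5296] y[-0.247 -0.192]
z0.092 n114 x[0.4799 0.5301] y[-0.247 -0.190]
z0.100 n6 x[0.4799 0.5213] y[-0.212 -0.191]
z0.148 n15 x[0.4880 0.5159] y[-0.214 -0.198]
z0.156 n33 x[0.4855 0.5229] y[-0.213 -0.179]
z0.164 n52 x[0.4755 0.5339] y[-0.214 -0.175]
z0.172 n77 x[0.4756 0.5338] y[-0.220 -0.177]
z0.180 n81 x[0.4781 0.5337] y[-0.229 -0.177]
z0.188 n93 x[0.4808 0.5248] y[-0.255 -0.176]
z0.196 n49 x[0.4858 0.5247] y[-0.254 -0.171]
z0.204 n63 x[0.4859 0.5245] y[-0.253 -0.174]
z0.212 n62 x[0.4859 0.5245] y[-0.253 -0.174]
z0.220 n41 x[0.4860 0.5244] y[-0.252 -0.173]
z0.228 n38 x[0.4861 0.5243] y[-0.253 -0.174]
z0.236 n22 x[0.5074 0.5242] y[-0.181 -0.171]
top z0.044 n7 x[0.4640 0.4959] y[-0.209 -0.179]
top z0.052 n18 x[0.4630 0.5024] y[-0.242 -0.179]
top z0.060 n102 x[0.4628 0.5019] y[-0.255 -0.181]
top z0.068 n113 x[0.4676 0.5065] y[-0.250 -0.184]
top z0.076 n4 x[0.4791 0.4923] y[-0.233 -0.196]
top z0.084 n6 x[0.4784 0.4991] y[-0.225 -0.193]
top z0.092 n7 x[0.4778 0.4933] y[-0.222 -0.195]
top z0.100 n17 x[0.4775 0.4955] y[-0.234 -0.195]
top z0.172 n9 x[0.4762 0.4930] y[-0.236 -0.191]
top z0.180 n56 x[0.4752 0.4919] y[-0.233 -0.193]
top z0.188 n10 x[0.4810 0.4880] y[-0.223 -0.203]
top z0.196 n12 x[0.4807 0.4880] y[-0.221 -0.201]
```

```bash
python3 -m crank '[[0,0,0.02,0],[0,0,0.03,0],[0,0,0.03,0],[0,0,0.03,0],[0,0,0.03,0],[0,0,0.025,0],[0,0,0.02,0],[0,0,0.02,0],[0,0,0.02,0],[0,0,0.02,0]]'
python3 - <<'E'
from bench import robot
o=robot.get_obs();print(o["tool_pos"],o["ee_rot"],o["wrist_force"],o["wrist_torque"],o["width"])
E
```

```text
time: 10.4
tool_pos: [0.5052, -0.2185, 0.1167]
ee_rot: [3.142, 0.0, 2.856]
wrist_force: [0.6, -1.1, -0.4]
width: 0.0598
[ 0.50518011 -0.21846248  0.11669598] [3.14154235e+00 2.52209655e-04 2.85580212e+00] [ 0.6460104  -1.05222044 -0.40541875] [-0.00648491 -0.01731838  0.03408417] 0.05980388577407703
```

```bash
python3 -m crank '[[0,0,0.006,0],[0,0,0.006,0],[0,0,0.006,0],[0,0,0.006,0],[0,0,0.006,0],[0,0,0.005,0],[0,0,0.005,0],[0,0,0.005,0],[0,0,0.005,0],[0,0,0,0]]'
python3 - <<'E'
from h import *
o=robot.get_obs();print(o["tool_pos"],o["ee_rot"],o["wrist_force"],o["wrist_torque"],o["width"])
p,d=robot.snapshot("side"); cv2.imwrite(f"pics/side5.png",p[:,:,::-1]); np.save(f"pics/side5.npy",d)
cv2.imwrite("pics/z5.png",cv2.resize(p[120:250,235:365,::-1],(600,600),interpolation=2))
E
```

```text
time: 11.65
tool_pos: [0.505, -0.2184, 0.1067]
ee_rot: [3.141, -0.0, 2.856]
wrist_force: [0.4, 0.2, -2.7]
width: 0.0597
[ 0.50504192 -0.2184012   0.10672892] [ 3.14145921e+00 -2.42702345e-04  2.85579943e+00] [ 0.3689544   0.23702075 -2.68341114] [ 0.00177085 -0.04758412 -0.02087274] 0.05969209417800867
```

View pics/z5.png

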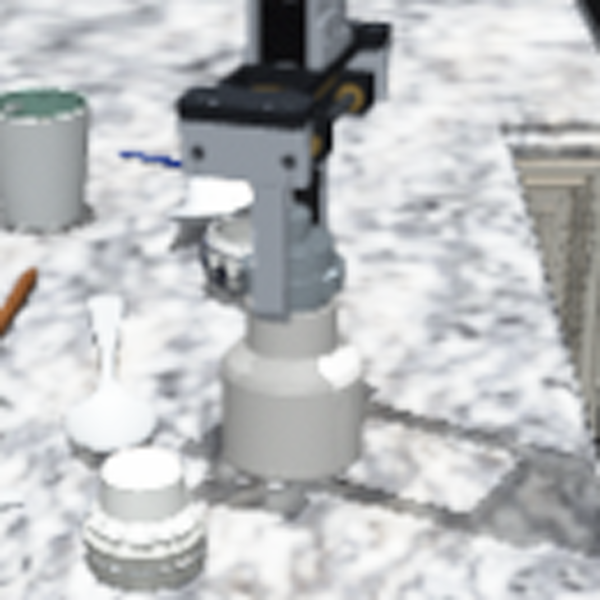

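The plug is entering the bore and the force is only the lids' weight. I'll keep lowering slowly.

```bash
python3 -m crank '[[0,0,0.005,0],[0,0,0.005,0],[0,0,0.005,0],[0,0,0.005,0],[0,0,0.005,0],[0,0,0.005,0],[0,0,0.004,0],[0,0,0.004,0],[0,0,0.003,0],[0,0,0,0]]'
python3 - <<'E'
from bench import robot
o=robot.get_obs();print(o["tool_pos"],o["ee_rot"],o["wrist_force"],o["wrist_torque"],o["width"])
E
```

```text
time: 12.95
tool_pos: [0.5051, -0.2184, 0.0986]
ee_rot: [3.141, -0.0, 2.856]
wrist_force: [1.2, 0.2, -2.4]
width: 0.0594
[ 0.50508598 -0.21843239  0.09860618] [ 3.14149779e+00 -7.20247797e-05  2.85575635e+00] [ 1.17308193  0.19100041 -2.38883347] [0.00967953 0.0872132  0.01437646] 0.0593968263945759
```

```bash
python3 -m crank '[[0,0,0.002,0],[0,0,0.002,0],[0,0,0.001,0],[0,0,0.001,0],[0,0,0,0],[0,0,0,0],[0,0,0,0],[0,0,0,0],[0,0,0,0],[0,0,0,0]]'
python3 - <<'E'
from bench import robot
o=robot.get_obs();print(o["tool_pos"],o["ee_rot"],o["wrist_force"],o["wrist_torque"],o["width"])
E
```

```text
time: 14.2
tool_pos: [0.5052, -0.2185, 0.0979]
ee_rot: [3.142, 0.0, 2.856]
wrist_force: [-2.2, 2.1, 5.5]
width: 0.0591
[ 0.50519121 -0.21846695  0.09794096] [3.14157970e+00 3.61452152e-04 2.85581534e+00] [-2.21752212  2.09528452  5.48141581] [0.22445876 0.44112459 0.04635068] 0.05909846951802814
```

```bash
python3 -m crank '[[0,0,0,0],[0,0,0,0],[0,0,0,0],[0,0,0,0],[0,0,0,0],[0,0,0,0],[0,0,0,0],[0,0,0,0],[0,0,0,0],[0,0,0,0]]' -1
python3 - <<'E'
from h import *
o=robot.get_obs();print(o["tool_pos"],o["ee_rot"],o["wrist_force"],o["wrist_torque"],o["width"])
p,d=robot.snapshot("side"); cv2.imwrite(f"pics/side6.png",p[:,:,::-1]); np.save(f"pics/side6.npy",d)
cv2.imwrite("pics/z6.png",cv2.resize(p[120:250,235:365,::-1],(600,600),interpolation=2))
c=cloud("side",d).reshape(-1,3)
p=c[np.hypot(c[:,0]-.505,c[:,1]+.2185)<.045]
for z0 in np.arange(0.044,.17,.004):
    q=p[(p[:,2]>z0)&(p[:,2]<z0+.004)]
    if len(q)>3: print("z%.3f n%d x[%.4f %.4f] y[%.3f %.3f]"%(z0,len(q),q[:,0].min(),q[:,0].max(),q[:,1].min(),q[:,1].max()))
E
```

```text
time: 15.45
tool_pos: [0.5051, -0.2184, 0.0974]
ee_rot: [3.142, -0.0, 2.856]
wrist_force: [0.2, 0.8, 0.2]
width: 0.0942
[ 0.50509532 -0.21843328  0.09743322] [ 3.1415082e+00 -4.4594356e-05  2.8558171e+00] [0.2420559  0.75304905 0.19013149] [-0.01428147  0.02087706  0.02003924] 0.09424969287068229
z0.044 n41 x[0.4633 0.5466] y[-0.215 -0.176]
z0.048 n38 x[0.4633 0.5463] y[-0.217 -0.179]
z0.052 n49 x[0.4634 0.5463] y[-0.218 -0.176]
z0.056 n48 x[0.4663 0.5465] y[-0.218 -0.178]
z0.060 n67 x[0.4662 0.5434] y[-0.230 -0.176]
z0.064 n73 x[0.4689 0.5435] y[-0.235 -0.181]
z0.068 n63 x[0.4742 0.5359] y[-0.230 -0.182]
z0.072 n23 x[0.4797 0.5270] y[-0.210 -0.190]
z0.076 n20 x[0.4797 0.5188] y[-0.211 -0.193]
z0.080 n15 x[0.4797 0.5083] y[-0.209 -0.192]
z0.084 n16 x[0.4798 0.5083] y[-0.210 -0.192]
z0.088 n16 x[0.4798 0.5083] y[-0.213 -0.191]
z0.092 n18 x[0.4799 0.5082] y[-0.210 -0.191]
z0.096 n8 x[0.4877 0.5083] y[-0.199 -0.190]
z0.100 n18 x[0.4773 0.5108] y[-0.209 -0.187]
z0.104 n22 x[0.4774 0.5107] y[-0.208 -0.188]
z0.108 n19 x[0.4775 0.5107] y[-0.207 -0.188]
z0.112 n35 x[0.4774 0.5108] y[-0.229 -0.188]
z0.116 n20 x[0.4827 0.5108] y[-0.259 -0.193]
z0.120 n17 x[0.4827 0.5108] y[-0.211 -0.192]
z0.124 n55 x[0.4827 0.5111] y[-0.260 -0.193]
z0.128 n12 x[0.4955 0.5111] y[-0.214 -0.200]
z0.132 n9 x[0.4957 0.5111] y[-0.215 -0.207]
z0.136 n12 x[0.4881 0.5111] y[-0.261 -0.207]
z0.140 n11 x[0.4957 0.5111] y[-0.218 -0.207]
z0.144 n13 x[0.4881 0.5113] y[-0.259 -0.210]
```

View pics/z6.png

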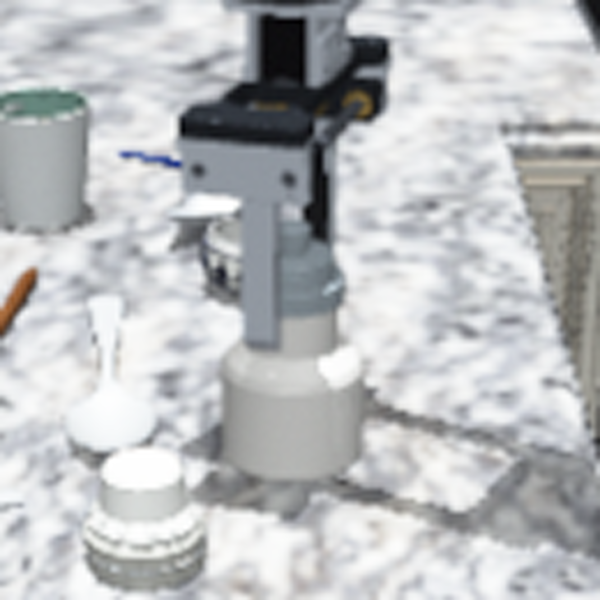

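```bash
python3 -m crank '[[0,0,-0.02,0],[0,0,-0.04,0],[0,0,-0.07,0],[0,0,-0.09,0],[0,0,-0.1,0],[0,0,-0.1,0],[0,0,-0.09,0],[0,0,-0.06,0],[0,0,-0.03,0],[0,0,0,0]]'
python3 - <<'E'
from h import *
o=robot.get_obs();print(o["tool_pos"],o["ee_rot"],o["wrist_force"],o["wrist_torque"],o["width"])
for n in("side","top"):
  p,d=robot.snapshot(n); cv2.imwrite(f"pics/{n}7.png",p[:,:,::-1]); np.save(f"pics/{n}7.npy",d)
  c=cloud(n,d).reshape(-1,3)
  p=c[np.hypot(c[:,0]-.505,c[:,1]+.2185)<.045]
  for z0 in np.arange(0.044,.17,.004):
    q=p[(p[:,2]>z0)&(p[:,2]<z0+.004)]
    if len(q)>3: print(n,"z%.3f n%d x[%.4f %.4f] %.4f y[%.3f %.3f]"%(z0,len(q),q[:,0].min(),q[:,0].max(),(q[:,0].min()+q[:,0].max())/2,q[:,1].min(),q[:,1].max()))
s=cv2.imread("pics/side7.png");t=cv2.imread("pics/top7.png")
cv2.imwrite("pics/z7.png",np.hstack([cv2.resize(s[140:240,250:350],(400,400),interpolation=2),cv2.resize(t[150:290,250:390],(400,400))]))
E
```

```text
time: 16.75
tool_pos: [0.5052, -0.2185, 0.2176]
ee_rot: [3.142, 0.0, 2.856]
wrist_force: [0.7, 0.4, -0.5]
width: 0.094
[ 0.50515987 -0.218474    0.2175668 ] [3.14152122e+00 1.28083019e-04 2.85578853e+00] [ 0.67122454  0.40448189 -0.45896411] [0.00864312 0.03991864 0.0088435 ] 0.09395688296070753
side z0.044 n44 x[0.4633 0.5465] 0.5049 y[-0.215 -0.176]
side z0.048 n41 x[0.4634 0.5462] 0.5048 y[-0.216 -0.176]
side z0.052 n46 x[0.4634 0.5463] 0.5048 y[-0.216 -0.174]
side z0.056 n47 x[0.4662 0.5464] 0.5063 y[-0.216 -0.178]
side z0.060 n67 x[0.4662 0.5437] 0.5050 y[-0.236 -0.179]
side z0.064 n79 x[0.4688 0.5411] 0.5050 y[-0.231 -0.178]
side z0.068 n64 x[0.4743 0.5358] 0.5050 y[-0.230 -0.186]
side z0.072 n28 x[0.4796 0.5299] 0.5048 y[-0.211 -0.190]
side z0.076 n27 x[0.4797 0.5297] 0.5047 y[-0.211 -0.190]
side z0.080 n27 x[0.4797 0.5298] 0.5048 y[-0.211 -0.191]
side z0.084 n26 x[0.4798 0.5297] 0.5047 y[-0.213 -0.192]
side z0.088 n29 x[0.4798 0.5268] 0.5033 y[-0.214 -0.191]
side z0.092 n26 x[0.4825 0.5296] 0.5060 y[-0.210 -0.191]
side z0.096 n16 x[0.4799 0.5266] 0.5032 y[-0.209 -0.193]
side 
[... 812 characters left out ...]
 0.5128] 0.4880 y[-0.234 -0.179]
top z0.060 n51 x[0.4628 0.5177] 0.4902 y[-0.258 -0.179]
top z0.064 n80 x[0.4650 0.5174] 0.4912 y[-0.255 -0.181]
top z0.068 n75 x[0.4673 0.5140] 0.4907 y[-0.252 -0.184]
top z0.072 n20 x[0.4721 0.5110] 0.4915 y[-0.244 -0.189]
top z0.108 n7 x[0.4744 0.4947] 0.4846 y[-0.221 -0.190]
top z0.112 n47 x[0.4764 0.5090] 0.4927 y[-0.243 -0.190]
top z0.116 n31 x[0.4762 0.5062] 0.4912 y[-0.243 -0.190]
top z0.120 n4 x[0.4807 0.4933] 0.4870 y[-0.216 -0.197]
top z0.124 n27 x[0.4802 0.5050] 0.4926 y[-0.235 -0.195]
top z0.128 n82 x[0.4823 0.5044] 0.4934 y[-0.235 -0.195]
top z0.132 n4 x[0.4895 0.4944] 0.4919 y[-0.237 -0.204]
top z0.144 n6 x[0.4950 0.4978] 0.4964 y[-0.222 -0.211]
```

View pics/z7.png

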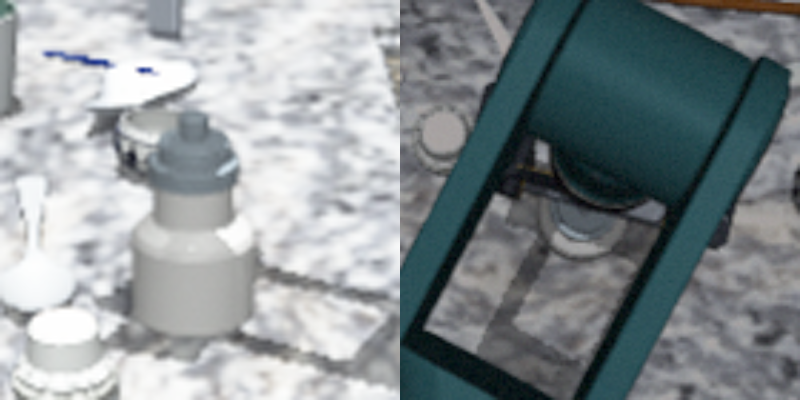

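```bash
python3 -m crank '[[0,0,0,0],[0,0,0,0],[0,0,0,0],[0,0,0,0],[0,0,0.03,0],[0,0,0.05,0],[0,0,0.05,0],[0,0,0.04,0],[0,0,0.03,0],[0,0,0,0]]' 0.28
python3 -m crank '[[0,0,0.03,0],[0,0,0.04,0],[0,0,0.04,0],[0,0,0.03,0],[0,0,0.02,0],[0,0,0.015,0],[0,0,0.01,0],[0,0,0.01,0],[0,0,0,0],[0,0,0,0]]'
python3 - <<'E'
from h import *
o=robot.get_obs();print(o["tool_pos"],o["ee_rot"],o["wrist_force"],o["wrist_torque"],o["width"])
p,d=robot.snapshot("side"); cv2.imwrite(f"pics/side8.png",p[:,:,::-1]); np.save(f"pics/side8.npy",d)
cv2.imwrite("pics/z8.png",cv2.resize(p[120:240,240:360,::-1],(600,600),interpolation=2))
E
```

```text
time: 18.1
tool_pos: [0.5048, -0.2183, 0.1767]
ee_rot: [3.141, -0.001, 2.856]
wrist_force: [-1.0, -0.1, -0.6]
width: 0.0337
time: 19.35
tool_pos: [0.5052, -0.2185, 0.1386]
ee_rot: [3.142, 0.0, 2.856]
wrist_force: [-0.6, -0.2, -0.1]
width: 0.0338
[ 0.50519484 -0.21846895  0.13860927] [3.14158417e+00 2.88251419e-04 2.85578609e+00] [-0.57069028 -0.22856452 -0.05565068] [-0.00634925 -0.00267034  0.01393067] 0.03382085225488271
```

View pics/z8.png

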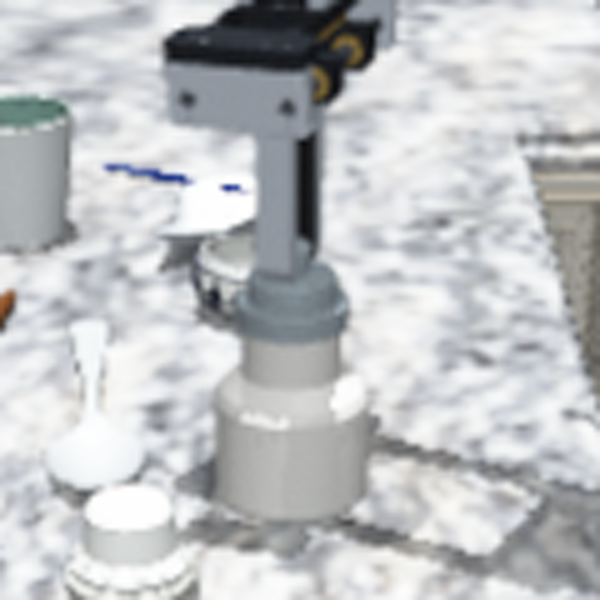

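The fingertips straddle the knob just above the top plate, with no contact force. Closing now.

```bash
python3 -m crank '[[0,0,0,0],[0,0,0,0],[0,0,0,0],[0,0,0,0],[0,0,0,0],[0,0,0,0],[0,0,0,0],[0,0,0,0],[0,0,0,0],[0,0,0,0]]' 1
python3 - <<'E'
from h import *
o=robot.get_obs();print(o["tool_pos"],o["ee_rot"],o["wrist_force"],o["wrist_torque"],o["width"])
E
```

```text
time: 20.65
tool_pos: [0.5052, -0.2184, 0.1385]
ee_rot: [3.141, 0.0, 2.856]
wrist_force: [-0.0, 0.4, 1.7]
width: 0.019
[ 0.50518151 -0.21842113  0.13854188] [3.14148839e+00 2.20561114e-04 2.85581409e+00] [-0.00405703  0.44550021  1.74834039] [ 0.03278229  0.06840914 -0.04266877] 0.018980869214144328
```

```bash
python3 -m crank '[[0,0,-0.006,0],[0,0,-0.008,0],[0,0,-0.01,0],[0,0,-0.012,0],[0,0,-0.014,0],[0,0,-0.015,0],[0,0,-0.015,0],[0,0,-0.015,0],[0,0,-0.005,0],[0,0,0,0]]'
python3 - <<'E'
from h import *
o=robot.get_obs();print(o["tool_pos"],o["ee_rot"],o["wrist_force"],o["wrist_torque"],o["width"])
p,d=robot.snapshot("side"); cv2.imwrite(f"pics/side9.png",p[:,:,::-1]); np.save(f"pics/side9.npy",d)
cv2.imwrite("pics/z9.png",cv2.resize(p[120:240,240:360,::-1],(600,600),interpolation=2))
E
```

```text
time: 21.9
tool_pos: [0.5051, -0.2185, 0.1585]
ee_rot: [3.142, 0.0, 2.856]
wrist_force: [-0.6, -0.2, -1.0]
width: 0.0188
[ 0.50514312 -0.21845655  0.15854735] [3.14154853e+00 1.47803852e-04 2.85579688e+00] [-0.5859529  -0.17717972 -0.95992961] [-0.03487227  0.05913035  0.03982145] 0.018771077392376653
```

View pics/z9.png

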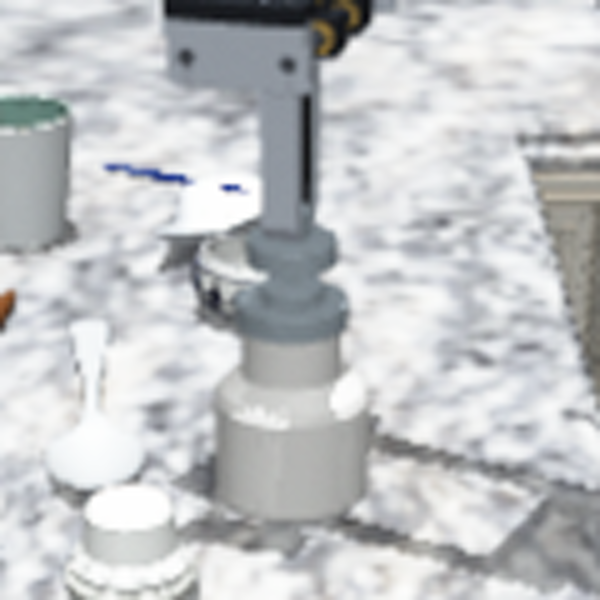

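```bash
python3 -m crank '[[0,0,-0.015,0],[0,0,-0.03,0],[0,0,-0.05,0],[0,0,-0.06,0],[0,0,-0.07,0],[0,0,-0.07,0],[0,0,-0.06,0],[0,0,-0.04,0],[0,0,-0.02,0],[0,0,0,0]]'
python3 -m crank '[[0,0,0,0],[0,0,0,0],[0,0,0,0],[0,0,0,0],[0,0,0,0],[0,0,0,0],[0,0,0,0],[0,0,0,0],[0,0,0,0],[0,0,0,0]]'
python3 - <<'E'
from h import *
o=robot.get_obs();print(o["tool_pos"],o["ee_rot"],o["wrist_force"],o["qvel"].round(4),o["width"])
for n in("side","top"):
  p,d=robot.snapshot(n); cv2.imwrite(f"pics/{n}10.png",p[:,:,::-1])
  c=cloud(n,d).reshape(-1,3)
  p=c[np.hypot(c[:,0]-.505,c[:,1]+.2185)<.045]
  if n=="side":
   for z0 in np.arange(0.044,.26,.004):
    q=p[(p[:,2]>z0)&(p[:,2]<z0+.004)]
    if len(q)>3: print(n,"z%.3f n%d x[%.4f %.4f] %.4f y[%.3f %.3f]"%(z0,len(q),q[:,0].min(),q[:,0].max(),(q[:,0].min()+q[:,0].max())/2,q[:,1].min(),q[:,1].max()))
s=cv2.imread("pics/side10.png");t=cv2.imread("pics/top10.png")
cv2.imwrite("pics/z10.png",np.hstack([cv2.resize(s[90:240,225:375],(400,400),interpolation=2),cv2.resize(t[150:290,250:390],(400,400))]))
E
```

```text
time: 23.2
tool_pos: [0.5051, -0.2185, 0.2415]
ee_rot: [3.141, -0.0, 2.856]
wrist_force: [0.4, -1.0, -0.2]
width: 0.0188
time: 24.45
tool_pos: [0.5051, -0.2184, 0.2415]
ee_rot: [3.141, 0.0, 2.856]
wrist_force: [0.1, 0.5, -0.8]
width: 0.0187
[ 0.50511155 -0.2184359   0.24145909] [3.14147880e+00 3.62706137e-06 2.85580378e+00] [ 0.13067878  0.48265111 -0.80233924] [ 0.0003 -0.0013  0.0025 -0.0013  0.0001  0.0001] 0.018693180739231444
side z0.044 n46 x[0.4633 0.5465] 0.5049 y[-0.214 -0.176]
side z0.048 n39 x[0.4633 0.5463] 0.5048 y[-0.216 -0.176]
side z0.052 n46 x[0.4634 0.5464] 0.5049 y[-0.218 -0.177]
side z0.056 n52 x[0.4663 0.5464] 0.5063 y[-0.217 -0.177]
side z0.060 n64 x[0.4661 0.5437] 0.5049 y[-0.235 -0.177]
side z0.064 n80 x[0.4689 0.5413] 0.5051 y[-0.232 -0.181]
side z0.068 n59 x[0.4769 0.5350] 0.5059 y[-0.229 -0.184]
side z0.072 n29 x[0.4797 0.5300] 0.5048 y[-0.214 -0.191]
side z0.076 n27 x[0.4797 0.5297] 0.5047 y[-0.211 -0.191]
side z0.080 n26 x[0.4797 0.5297] 0.5047 y[-0.212 -0.192]
side z0.084 n31 x[0.4798 0.5296] 0.5047 y[-0.210 -0.192]
side z0.088 n27 x[0.4798 0.5297] 0.504
[... 457 characters left out ...]
 y[-0.231 -0.199]
side z0.216 n21 x[0.4810 0.5285] 0.5047 y[-0.223 -0.193]
side z0.220 n35 x[0.4810 0.5284] 0.5047 y[-0.223 -0.192]
side z0.224 n29 x[0.4811 0.5281] 0.5046 y[-0.218 -0.193]
side z0.228 n74 x[0.4811 0.5283] 0.5047 y[-0.237 -0.193]
side z0.232 n8 x[0.4935 0.5129] 0.5032 y[-0.226 -0.205]
side z0.236 n15 x[0.4936 0.5178] 0.5057 y[-0.228 -0.197]
side z0.240 n20 x[0.4911 0.5202] 0.5056 y[-0.238 -0.195]
side z0.244 n25 x[0.4912 0.5200] 0.5056 y[-0.237 -0.196]
side z0.248 n18 x[0.4912 0.5199] 0.5055 y[-0.233 -0.195]
side z0.252 n24 x[0.4912 0.5199] 0.5056 y[-0.236 -0.194]
side z0.256 n20 x[0.4912 0.5199] 0.5055 y[-0.237 -0.193]
side z0.260 n21 x[0.4912 0.5199] 0.5056 y[-0.238 -0.195]
```

View pics/z10.png

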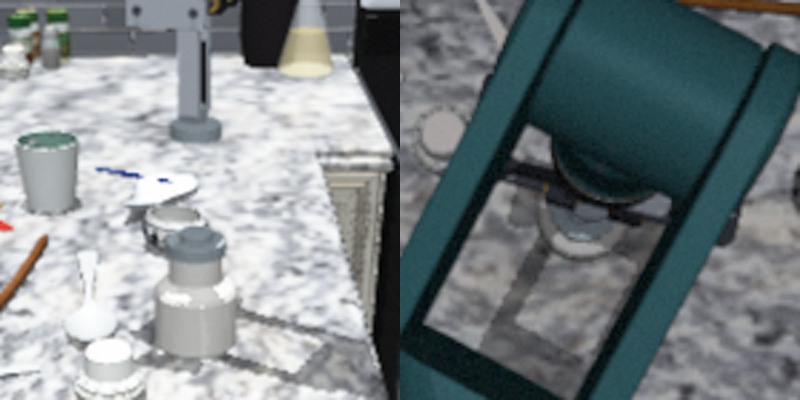

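Run:
```python
from bench import robot
print(robot.close_job()); o=robot.get_obs(); print(o["time"],o["width"],o["tool_pos"])
```

```text
the job is handed in; nothing more can be done
None
the job is handed in; nothing more can be done
```

The job is done and handed in, after about 24.6 s of the 64 s allowed. I lifted both lids together by the flange and lowered the plug into the caddy's neck. It touched down with about 8 N at the expected height, and I let go. Then I took the outer lid by its knob and lifted it straight up about 103 mm.

**Last checks:**
- **Inner lid:** it sits fully home and on the caddy's axis, with its flange from about 100 to 114 mm.
- **Caddy:** its position is unchanged in the side view.
- **Outer lid:** it is still held level, with its skirt about 217 mm up. That is about 103 mm above the flange and 95 mm above the boss.
- **Timer and bowl:** I never went near them. The last pictures show them in place by eye; I did not measure them again.

**What was less certain:**
- **Camera agreement:** the two views differed by 1–2 mm, which is within their calibration.
- **Grip on the knob:** the finger opening crept from 19.0 to 18.7 mm while holding it. The depth readings showed no slip.
- **After hand-in:** the state could no longer be read, so I have no check from after the hand-in.

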